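# Turn the row of cracker packs round into the packing tray

### The job

Move the four cracker packs from the holding rack into the four pockets of the white packing tray in reverse order: the pack nearest the rack's red end goes into the pocket farthest from the tray's red end, and so on, so that the pack farthest from the rack's red end ends up next to the tray's red end. Set each one gently down, upright and flat on its pocket's floor; do not drop them or tip them over, and leave the jar, the tape and the carton where they are.

Things in the scene. Friction and masses are not known exactly. Their poses are not given: they have to be found in the camera images.
- pack_green_mid (a point): Centre (half-way up) of the green cracker pack: an upright stack of square sandwich crackers, 46 x 46 mm and 64 mm high, with a green band round its middle and a green card covering its top; rigid, about 90 g. z is up, x and y are square to its sides. At the start it stands in the green seat of the holding rack, sides square to the rack to within about 5 degrees.
- seat_green: Grey seat, 66 x 66 mm, with a green tongue pointing to the seat's -x; fixed to the holding rack under the green pack, so that it shows where the green pack stood at the start. Its floor is 4 mm thick and its rim rises 6 mm above the floor (58 mm clear inside). Origin: centre of its underside, which lies 12 mm above the table; axes parallel to the rack's.
- pack_blue_mid (a point): Centre (half-way up) of the blue cracker pack: an upright stack of square sandwich crackers, 46 x 46 mm and 64 mm high, with a blue band round its middle and a blue card covering its top; rigid, about 90 g. z is up, x and y are square to its sides. At the start it stands in the blue seat of the holding rack, sides square to the rack to within about 5 degrees.
- seat_blue: Grey seat, 66 x 66 mm, with a blue tongue pointing to the seat's -x; fixed to the holding rack under the blue pack, so that it shows where the blue pack stood at the start. Its floor is 4 mm thick and its rim rises 6 mm above the floor (58 mm clear inside). Origin: centre of its underside, which lies 12 mm above the table; axes parallel to the rack's.
- pack_pink_mid (a point): Centre (half-way up) of the pink cracker pack: an upright stack of square sandwich crackers, 46 x 46 mm and 64 mm high, with a pink band round its middle and a pink card covering its top; rigid, about 90 g. z is up, x and y are square to its sides. At the start it stands in the pink seat of the holding rack, sides square to the rack to within about 5 degrees.
- seat_pink: Grey seat, 66 x 66 mm, with a pink tongue pointing to the seat's -x; fixed to the holding rack under the pink pack, so that it shows where the pink pack stood at the start. Its floor is 4 mm thick and its rim rises 6 mm above the floor (58 mm clear inside). Origin: centre of its underside, which lies 12 mm above the table; axes parallel to the rack's.
- pack_yellow_mid (a point): Centre (half-way up) of the yellow cracker pack: an upright stack of square sandwich crackers, 46 x 46 mm and 64 mm high, with a yellow band round its middle and a yellow card covering its top; rigid, about 90 g. z is up, x and y are square to its sides. At the start it stands in the yellow seat of the holding rack, sides square to the rack to within about 5 degrees.
- seat_yellow: Grey seat, 66 x 66 mm, with a yellow tongue pointing to the seat's -x; fixed to the holding rack under the yellow pack, so that it shows where the yellow pack stood at the start. Its floor is 4 mm thick and its rim rises 6 mm above the floor (58 mm clear inside). Origin: centre of its underside, which lies 12 mm above the table; axes parallel to the rack's.
- jar_mid (a point): Bystander, to be left alone: jar with a green cap, 56 mm across, 100 mm high. The point is its centre, half-way up.
- tape_mid (a point): Bystander, to be left alone: roll of brown packing tape lying flat, 90 mm across, 40 mm high. The point is its centre, half-way up.
- carton_mid (a point): Bystander, to be left alone: small closed cardboard carton, 75 x 110 mm, 60 mm high. The point is its centre, half-way up.
- rack: Aluminium holding rack fixed to the table, the four seats in a row along its y axis at y = +105, +35, -35 and -105 mm (x = 0). Its red end stop (90 x 24 mm, 30 mm high) is at the +y end, a low bare metal stop (22 mm high) at the -y end. Origin: on the table under the middle of the row; z up, x across the row.
- tray: White packing tray fixed to the table, with four open pockets in a row along its y axis, centres at y = +105, +35, -35 and -105 mm (x = 0). Each pocket is 64 x 64 mm inside, its floor 12 mm above the table, its 6 mm thick walls 10 mm higher than the floor; a standing pack's centre is then 44 mm above the table. The red end stop (76 x 24 mm, 30 mm high) is at the +y end. Origin: on the table under the middle of the row; z up, x across the row.

How it is judged:
At the end, for the whole second after the job is handed in: Each pack stands at rest, released and upright (0.1 rad) in the tray, centre within 12 mm of its pocket's centre each way and 6 mm of its seated height; the pack that began at y in the rack is in the pocket at -y in the tray; jar, tape and carton within 20 mm of their starts (x of pack_green_mid in the frame of tray between -0.012 and 0.012 m and z of pack_green_mid in the frame of tray between 0.038 and 0.05 m and angle between each of pack_green_mid, pack_blue_mid, pack_pink_mid, pack_yellow_mid's own z axis and vertical below 0.1 rad and linear speed of each of pack_green, pack_blue, pack_pink, pack_yellow below 0.02 m/s and ((y of seat_green in the frame of rack between 0.085 and 0.125 m and y of pack_green_mid in the frame of tray between -0.117 and -0.093 m) or (y of seat_green in the frame of rack between 0.015 and 0.055 m and y of pack_green_mid in the frame of tray between -0.047 and -0.023 m) or (y of seat_green in the frame of rack between -0.055 and -0.015 m and y of pack_green_mid in the frame of tray between 0.023 and 0.047 m) or (y of seat_green in the frame of rack between -0.125 and -0.085 m and y of pack_green_mid in the frame of tray between 0.093 and 0.117 m)) and x of pack_blue_mid in the frame of tray between -0.012 and 0.012 m and z of pack_blue_mid in the frame of tray between 0.038 and 0.05 m and ((y of seat_blue in the frame of rack between 0.085 and 0.125 m and y of pack_blue_mid in the frame of tray between -0.117 and -0.093 m) or (y of seat_blue in the frame of rack between 0.015 and 0.055 m and y of pack_blue_mid in the frame of tray between -0.047 and -0.023 m) or (y of seat_blue in the frame of rack between -0.055 and -0.015 m and y of pack_blue_mid in the frame of tray between 0.023 and 0.047 m) or (y of seat_blue in the frame of rack between -0.125 and -0.085 m and y of pack_blue_mid in the frame of tray between 0.093 and 0.117 m)) and x of pack_pink_mid in the frame of tray between -0.012 and 0.012 m and z of pack_pink_mid in the frame of tray between 0.038 and 0.05 m and ((y of seat_pink in the frame of rack between 0.085 and 0.125 m and y of pack_pink_mid in the frame of tray between -0.117 and -0.093 m) or (y of seat_pink in the frame of rack between 0.015 and 0.055 m and y of pack_pink_mid in the frame of tray between -0.047 and -0.023 m) or (y of seat_pink in the frame of rack between -0.055 and -0.015 m and y of pack_pink_mid in the frame of tray between 0.023 and 0.047 m) or (y of seat_pink in the frame of rack between -0.125 and -0.085 m and y of pack_pink_mid in the frame of tray between 0.093 and 0.117 m)) and x of pack_yellow_mid in the frame of tray between -0.012 and 0.012 m and z of pack_yellow_mid in the frame of tray between 0.038 and 0.05 m and ((y of seat_yellow in the frame of rack between 0.085 and 0.125 m and y of pack_yellow_mid in the frame of tray between -0.117 and -0.093 m) or (y of seat_yellow in the frame of rack between 0.015 and 0.055 m and y of pack_yellow_mid in the frame of tray between -0.047 and -0.023 m) or (y of seat_yellow in the frame of rack between -0.055 and -0.015 m and y of pack_yellow_mid in the frame of tray between 0.023 and 0.047 m) or (y of seat_yellow in the frame of rack between -0.125 and -0.085 m and y of pack_yellow_mid in the frame of tray between 0.093 and 0.117 m)) and distance of each of jar_mid, tape_mid, carton_mid from where it was at the start of the episode below 0.02 m); the robot touches nothing.
It fails at once if a pack tipped over by more than about 35 degrees (angle between any of pack_green_mid, pack_blue_mid, pack_pink_mid, pack_yellow_mid's own z axis and vertical above 0.6 rad).
It fails at once if a pack dropped into the tray (faster than 0.5 m/s in the tray or less than 20 mm above its seat there) ((x of pack_green_mid in the frame of tray between -0.045 and 0.045 m and y of pack_green_mid in the frame of tray between -0.15 and 0.15 m and z of pack_green_mid in the frame of tray below 0.064 m and linear speed of pack_green above 0.5 m/s) or (x of pack_blue_mid in the frame of tray between -0.045 and 0.045 m and y of pack_blue_mid in the frame of tray between -0.15 and 0.15 m and z of pack_blue_mid in the frame of tray below 0.064 m and linear speed of pack_blue above 0.5 m/s) or (x of pack_pink_mid in the frame of tray between -0.045 and 0.045 m and y of pack_pink_mid in the frame of tray between -0.15 and 0.15 m and z of pack_pink_mid in the frame of tray below 0.064 m and linear speed of pack_pink above 0.5 m/s) or (x of pack_yellow_mid in the frame of tray between -0.045 and 0.045 m and y of pack_yellow_mid in the frame of tray between -0.15 and 0.15 m and z of pack_yellow_mid in the frame of tray below 0.064 m and linear speed of pack_yellow above 0.5 m/s)).
It fails at once if the jar, the tape or the carton disturbed (moved more than 20 mm) (distance of any of jar_mid, tape_mid, carton_mid from where it was at the start of the episode above 0.02 m).
It also fails if it takes over 104 s, if anything falls off the work surface, if the arm or the gripper's body presses on something with over 40 N, if the wrist force passes 120 N, or if a joint passes its speed limit or range.

### The arm

A 6-joint arm with a two-finger parallel gripper is mounted at the origin on the work surface. World frame = base frame: x ahead of the robot, y to its left, z up, the work surface at z = 0. Lengths are in m, angles in rad, forces in N, time in s.
With the tool pointing down it reaches from about 0.25 to 0.775 m from the base axis. Payload 8.9 kg.
Tool frame: the origin (TCP) lies midway between the tips of the shut fingers; the grasp point (between the pads) lies bot.grasp_offset behind it (bot.grasp_offset is the distance from the TCP to the grasp point, in m); z points along the fingers, y is the line along which they close (so a half turn about z gives the same grasp; the last joint's range is limited). The gripper opens to 85 mm and grips with 20 to 120 N. Pads are 22 mm wide; open, the fingers measure 114 mm over their backs; the gripper's body (76 mm by 85 mm) begins 54 mm behind the grasp point. The pads swing forward as they close: fully open they stand 13 mm farther back than shut.
Start: joints at [1.117, 0.291, -0.153, 1.127, 0, 1.431], TCP at [0.163, 0.499, 0.231] pointing down, gripper open.
Joint ranges: [-2.52, 2.52], [-0.91, 1.74], [-1.3, 1.37], [-1.96, 2.02], [-1.52, 1.47], [-3.14, 3.14]. Speed limits (rad/s): [2.22, 2.22, 2.79, 3.14, 3.14, 3.14].

### API

Orientations are given as [roll, pitch, yaw] about the fixed x, y, z axes, in that order (R = Rz(yaw) Ry(pitch) Rx(roll)).
In Python, from plant import bot gives the robot as it stands.
- The arm moves only by the tool jog_arm, never from a script. Its argument "targets" is a list of rows, each an object with "linear": the shift along the world's x, y, z as a fraction of full scale, a list of three; "twist": the turn, a rotation vector about the world's x, y, z as a fraction of full scale, a list of three; "fingers": the opening, from 0 (shut) to 1 (fully open). A call has 1 to 5 rows; each row shifts and turns the commanded pose from where the row before left it; what a row does not reach is not made up. Full scale, the value 1, is 80 cm for a shift and pi/2 rad for a turn. A row lasts 1/12 s, in which the tool goes at most 41.7 mm and 7.16 degrees, less where a joint would pass 70% of its speed; a pose out of reach is approached as far as the arm can. A call with a number of a shift or a turn outside -1 to 1 is refused whole. A call with a gripper value outside its range is refused whole. The fingers move at their own pace and stop on an object; the grip force is fixed at half the most. Time passes only in rows, so rows that do not move let the fingers close. It gives the time, the measured TCP pose, the force, the opening and the grip force at its end, in the units of the state.
- bot.observe(): the state, without advancing time (a new reading comes with each control period).
- bot.read_camera(name): name is "side" or "top"; returns a dict with "image" (420x560x3 uint8, red, green, blue), "range_z" (420x560 float32, m along the optical axis (not along the pixel's ray), 0 where there is no reading), "K" (3x3 intrinsics, pixels), "dist" ([k1, k2, p1, p2, k3] as OpenCV has them; the pictures are not rectified), "R" (3x3) and "t" (3): a world point X has camera coordinates R X + t. Camera axes: x right, y down, z forward; pixel columns grow to the right and rows downward; lengths in m; the calibration is good to about 2 mm. A picture is of the moment at which its call begins.
- bot.finish_job(): hands the job in; it is judged then, once.
The state is a dict: "clock": time; "joint_positions": joint angles; "qd": joint speeds; "joint_efforts": joint torques, N m; "tool_pos": TCP position; "eef_rot": TCP orientation; "ft_force": force on the tool from outside, world axes, zero at the start; "moment": the same for the moment, N m; "finger_gap": finger opening in m; "grip_force": force on a finger pad.
Only numpy, scipy, OpenCV 4.12 (cv2) and the standard library are available. Lean on these libraries where they do the work, as an engineer would, in place of code of your own. Each camera call takes 0.05 s, during which the arm holds its last target. There are 200 camera calls.

## Working session

There is one attempt and no reset: what is moved stays moved. The work goes in short steps, Python scripts to look and compute and a tool call to move; the robot and the scene stay as the last step left them, time stands still between calls to the robot, and variables do not carry over. Pictures are saved under pics/ and viewed, at most 14 in all, crops included, and the job is handed in when it is done.

Besides the shell and the picture viewer there is one more tool, called after ">>>" as name(argument=value, ...) on one line, values as JSON. jog_arm: Moves the arm, as the interface text tells. Its arguments: {"type":"object","properties":{"targets":{"type":"array"}},"required":["targets"]}

```bash
mkdir -p pics; ls
python3 - <<'E'
from plant import bot
import cv2,numpy as np
print(bot.observe(), bot.grasp_offset)
for n in ("top","side"):
    c=bot.read_camera(n); cv2.imwrite(f"pics/{n}0.png",c["image"][:,:,::-1]); np.savez(f"{n}0.npz",**c); print(n,c["K"],c["dist"],c["R"],c["t"])
E
```

```text
pics
{'clock': 0.0, 'joint_positions': array([ 1.11669811e+00,  2.91259917e-01, -1.54117874e-01,  1.12666438e+00,
        1.32022453e-05,  1.43151183e+00]), 'qd': array([ 4.84042002e-05,  5.27379665e-06, -1.14643000e-03,  5.71379064e-04,
        6.06575174e-04, -1.85456008e-04]), 'joint_efforts': array([ 7.10799522e-04, -5.37139928e+01,  3.31373119e+01,  1.57072413e-02,
       -1.56684046e-04,  2.52752443e-05]), 'tool_pos': array([0.16236056, 0.4988252 , 0.23074602]), 'eef_rot': array([-3.14036071e+00, -1.86040194e-04,  2.82677881e+00]), 'ft_force': array([0.06795297, 0.00937351, 0.87168912]), 'moment': array([-0.00482607,  0.00168192,  0.00300806]), 'grip_force': 0.0, 'finger_gap': 0.08580582495300257} 0.0187
top [[502.08239561   0.         281.14261359]
 [  0.         502.08239561 208.28592078]
 [  0.           0.           1.        ]] [-0.1785034  0.         0.         0.         0.       ] [[-0.02724248 -0.99956232 -0.0115333 ]
 [-0.99593605  0.02813083 -0.08555721]
 [ 0.0858442   0.00915564 -0.9962665 ]] [0.03372172 0.59177643 1.16164118]
side [[448.72588414   0.         275.20240906]
 [  0.         448.72588414 205.14793351]
 [  0.           0.           1.        ]] [-0.13880875  0.          0.          0.          0.        ] [[ 0.79501907 -0.6061195  -0.02374496]
 [-0.32521928 -0.39287799 -0.86016237]
 [ 0.51203231  0.69156781 -0.50946725]] [-0.4795821   0.24187137  0.56295346]
```

View pics/top0.png

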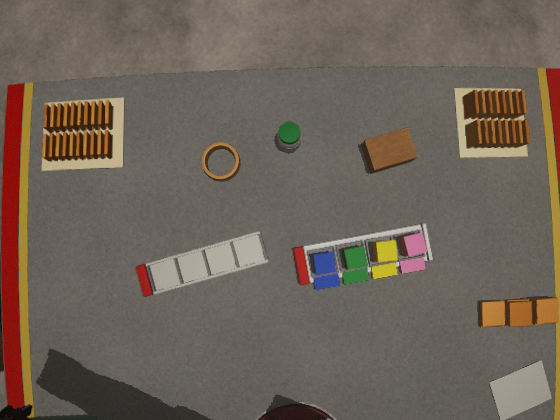

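View pics/side0.png

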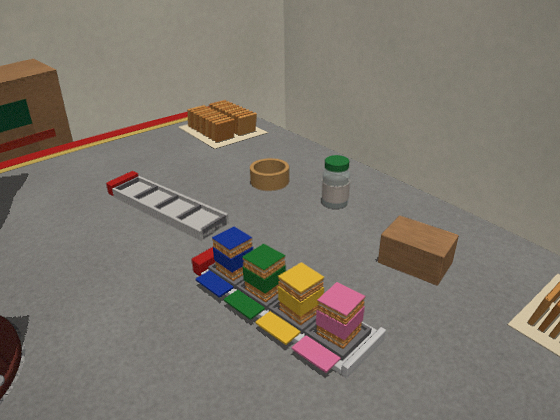

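```bash
cat > h.py <<'E'
import cv2,numpy as np
from plant import bot
def cloud(c):
    z=c["range_z"].astype(float); h,w=z.shape
    u,v=np.meshgrid(np.arange(w),np.arange(h))
    n=cv2.undistortPoints(np.stack([u,v],-1).reshape(-1,1,2).astype(float),c["K"],c["dist"]).reshape(h,w,2)
    P=np.dstack([n[...,0]*z,n[...,1]*z,z])
    return (P-c["t"])@c["R"]
HUE=dict(blue=(105,130),green=(50,80),yellow=(22,33),pink=(150,172))
def rect(P):
    (c,s,a)=cv2.minAreaRect((P[:,:2]*1000).astype(np.float32)); return np.array(c)/1000,np.round(s,1),a
def big(m):
    n,l,st,_=cv2.connectedComponentsWithStats(m.astype(np.uint8)); 
    return l==1+np.argmax(st[1:,4])
def packs(c,zr=(.07,.09)):
    W=cloud(c); H=cv2.cvtColor(c["image"],cv2.COLOR_RGB2HSV); out={}
    for k,(a,b) in HUE.items():
        m=(H[...,0]>=a)&(H[...,0]<=b)&(H[...,1]>90)&(W[...,2]>zr[0])&(W[...,2]<zr[1])&(W[...,0]<.6)&(c["range_z"]>0)
        if m.sum()<50: continue
        P=W[big(m)]; r=rect(P); out[k]=(r[0],r[1],r[2],np.median(P[:,2]),len(P))
    return out
E
python3 - <<'E'
from h import *
np.set_printoptions(precision=4,suppress=True)
c=dict(np.load("top0.npz")); W=cloud(c); H=cv2.cvtColor(c["image"],cv2.COLOR_RGB2HSV)
for k,v in packs(c).items(): print(k,*v)
# white tray, red stops
v,u=np.mgrid[:420,:560]
m=(H[...,1]<60)&(H[...,2]>130)&(u>130)&(u<275)&(v>225)&(v<300)
P=W[big(m)]; print("white",*rect(P),np.percentile(P[:,2],[5,50,95]))
m0=((H[...,0]<8)|(H[...,0]>174))&(H[...,1]>150)&(v>225)&(v<300)
for lo,hi in ((130,160),(285,315)):
    m=m0&(u>lo)&(u<hi); P=W[big(m)&(W[...,2]>.02)]; print("red",*rect(P),np.median(P[:,2]),len(P))
m=(v>225)&(v<300)
for (a,b) in [(150,170),(290,325)]: pass
for n,uv in dict(jar=(288,130),tape=(205,165),carton=(390,148)).items(): print(n,W[uv[1],uv[0]])
# tongues
for k,(a,b) in HUE.items():
    m=(H[...,0]>=a)&(H[...,0]<=b)&(H[...,1]>90)&(W[...,2]>.005)&(W[...,2]<.022)&(W[...,0]<.6)&(u>280)&(u<440)&(v>220)
    P=W[big(m)];print("tongue",k,*rect(P),np.median(P[:,2]),len(P))
E
```

```text
blue [ 0.4617 -0.0763] [44.9 43.8] 7.00421142578125 0.07970839942649634 387
green [ 0.4728 -0.1471] [43.9 45.6] 10.155550003051758 0.07979002060321383 390
yellow [ 0.486 -0.218] [45.5 45.4] 4.576630592346191 0.07980485545591888 391
pink [ 0.4992 -0.2848] [45.2 46.7] 11.404047966003418 0.08022523337194577 380
white [0.4752 0.1774] [ 79.2 338.7] 14.54195499420166 [0.0076 0.0122 0.0232]
red [0.4765 0.1885] [ 74.3 357.7] 16.13269805908203 0.029853458528774635 296
red [ 0.4568 -0.0259] [88.  36.5] 20.81878089904785 0.029313595535029525 357
jar [ 0.7626 -0.0037  0.1009]
tape [0.7    0.1954 0.0359]
carton [ 0.7233 -0.2409  0.0629]
tongue blue [ 0.4175 -0.0843] [28.8 59.7] 8.528956413269043 0.016898341167073304 302
tongue green [ 0.4278 -0.1535] [28.6 60.1] 8.415881156921387 0.01706460676127366 296
tongue yellow [ 0.4385 -0.2237] [31.1 61.6] 7.524909496307373 0.0167940361322318 315
tongue pink [ 0.4488 -0.2914] [27.4 58.3] 9.501091003417969 0.016854842571137348 259
```

Run:
```python
from h import *
np.set_printoptions(precision=4,suppress=True)
c=dict(np.load("top0.npz")); W=cloud(c); H=cv2.cvtColor(c["image"],cv2.COLOR_RGB2HSV)
v,u=np.mgrid[:420,:560]; Z=W[...,2]
roi=(u>130)&(u<275)&(v>225)&(v<300)
m=roi&(H[...,1]<60)&(H[...,2]>130)&(Z>.009)&(Z<.0155)
n,l,st,ce=cv2.connectedComponentsWithStats(m.astype(np.uint8),connectivity=4)
for i in range(1,n):
    if st[i,4]>150: print("floor",*rect(W[l==i]),st[i,4],W[l==i].mean(0))
m=roi&(Z>.0195)&(Z<.0245)&(H[...,1]<60)
P=W[big(m)]; print("walls",*rect(P),len(P))
m=(u>130)&(u<160)&(v>255)&(v<300)&(H[...,1]>150)&((H[...,0]<8)|(H[...,0]>174))&(Z>.026)&(Z<.034)
P=W[m]; print("red",*rect(P),P.mean(0))
```

```text
floor [0.4947 0.0975] [64.3 63.4] 14.87214469909668 595 [0.4949 0.097  0.012 ]
floor [0.4769 0.1656] [64.1 63.1] 14.860905647277832 546 [0.4777 0.1654 0.0119]
floor [0.4607 0.234 ] [64.7 62.4] 15.838212966918945 561 [0.4607 0.2346 0.012 ]
floor [0.4425 0.3013] [65.  61.7] 14.861458778381348 558 [0.4425 0.3013 0.0119]
walls [0.4845 0.1362] [ 76.1 156.5] 14.547343254089355 248
red [0.4301 0.3485] [74.  23.3] 15.765695571899414 [0.4298 0.3484 0.03  ]
```

>>> jog_arm(targets=[{"linear": [0.0187, -0.036, -0.005], "twist": [0, 0, -0.036], "fingers": 1}, {"linear": [0.0187, -0.036, -0.005], "twist": [0, 0, -0.036], "fingers": 1}, {"linear": [0.0187, -0.036, -0.005], "twist": [0, 0, -0.036], "fingers": 1}, {"linear": [0.0187, -0.036, -0.005], "twist": [0, 0, -0.036], "fingers": 1}, {"linear": [0.0187, -0.036, -0.005], "twist": [0, 0, -0.036], "fingers": 1}])

```text
clock: 0.52
tool_pos: [0.2375, 0.3537, 0.2109]
eef_rot: [-3.141, -0.0, 2.542]
ft_force: [1.0, 0.0, -0.5]
finger_gap: 0.0852
grip_force: 0.0
```

>>> jog_arm(targets=[{"linear": [0.0187, -0.036, -0.005], "twist": [0, 0, -0.036], "fingers": 1}, {"linear": [0.0187, -0.036, -0.005], "twist": [0, 0, -0.036], "fingers": 1}, {"linear": [0.0187, -0.036, -0.005], "twist": [0, 0, -0.036], "fingers": 1}, {"linear": [0.0187, -0.036, -0.005], "twist": [0, 0, -0.036], "fingers": 1}, {"linear": [0.0187, -0.036, -0.005], "twist": [0, 0, -0.036], "fingers": 1}])

```text
clock: 0.93
tool_pos: [0.3123, 0.2097, 0.1911]
eef_rot: [-3.142, 0.0, 2.259]
ft_force: [0.5, 1.1, 0.3]
finger_gap: 0.0857
grip_force: 0.0
```

>>> jog_arm(targets=[{"linear": [0.0187, -0.036, -0.005], "twist": [0, 0, -0.036], "fingers": 1}, {"linear": [0.0187, -0.036, -0.005], "twist": [0, 0, -0.036], "fingers": 1}, {"linear": [0.0187, -0.036, -0.005], "twist": [0, 0, -0.036], "fingers": 1}, {"linear": [0.0187, -0.036, -0.005], "twist": [0, 0, -0.036], "fingers": 1}, {"linear": [0.0187, -0.036, -0.005], "twist": [0, 0, -0.036], "fingers": 1}])

```text
clock: 1.35
tool_pos: [0.3872, 0.0656, 0.1711]
eef_rot: [-3.142, -0.0, 1.976]
ft_force: [1.1, 0.5, -0.4]
finger_gap: 0.0856
grip_force: 0.0
```

>>> jog_arm(targets=[{"linear": [0.0187, -0.036, -0.005], "twist": [0, 0, -0.036], "fingers": 1}, {"linear": [0.0187, -0.036, -0.005], "twist": [0, 0, -0.036], "fingers": 1}, {"linear": [0.0187, -0.036, -0.005], "twist": [0, 0, -0.036], "fingers": 1}, {"linear": [0.0187, -0.036, -0.005], "twist": [0, 0, -0.036], "fingers": 1}, {"linear": [0, 0, 0], "twist": [0, 0, 0], "fingers": 1}])

```text
clock: 1.77
tool_pos: [0.4492, -0.0524, 0.1546]
eef_rot: [3.141, 0.002, 1.745]
ft_force: [-1.0, 0.3, 1.0]
finger_gap: 0.0855
grip_force: 0.0
```

>>> jog_arm(targets=[{"linear": [0.016, -0.03, 0], "twist": [0, 0, -0.033], "fingers": 1}, {"linear": [0, 0, -0.025], "twist": [0, 0, 0], "fingers": 1}, {"linear": [0, 0, 0], "twist": [0, 0, 0], "fingers": 1}, {"linear": [0, 0, 0], "twist": [0, 0, 0], "fingers": 1}])

```text
clock: 2.1
tool_pos: [0.4582, -0.0714, 0.1346]
eef_rot: [-3.139, -0.002, 1.701]
ft_force: [0.1, 0.1, 0.0]
finger_gap: 0.0854
grip_force: 0.0
```

Run:
```python
from h import *
o=bot.observe(); print(o["tool_pos"],o["eef_rot"],o["clock"])
c=bot.read_camera("side"); cv2.imwrite("pics/s1.png",c["image"][:,:,::-1])
```

```text
[ 0.45818838 -0.07144526  0.13457852] [-3.13871866e+00 -1.53152230e-03  1.70067737e+00] 2.1
```

View pics/s1.png

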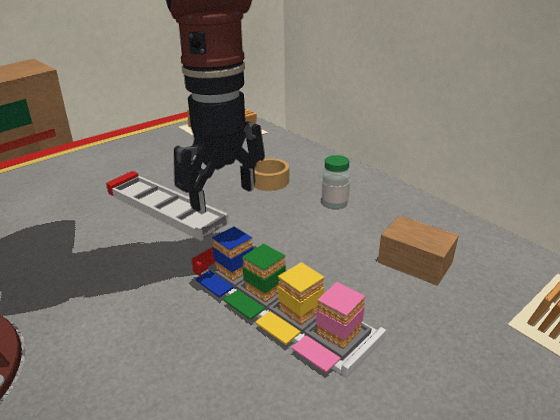

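>>> jog_arm(targets=[{"linear": [0.0044, -0.006, -0.03], "twist": [0, 0, -0.005], "fingers": 1}, {"linear": [0, 0, -0.03], "twist": [0, 0, 0], "fingers": 1}, {"linear": [0, 0, -0.03], "twist": [0, 0, 0], "fingers": 1}, {"linear": [0, 0, -0.03], "twist": [0, 0, 0], "fingers": 1}, {"linear": [0, 0, -0.011], "twist": [0, 0, 0], "fingers": 1}])

```text
clock: 2.57
tool_pos: [0.4616, -0.0757, 0.0289]
eef_rot: [-3.139, -0.001, 1.694]
ft_force: [-1.5, 1.1, 0.4]
finger_gap: 0.0855
grip_force: 0.0
```

>>> jog_arm(targets=[{"linear": [0, 0, 0], "twist": [0, 0, 0], "fingers": 1}, {"linear": [0, 0, 0], "twist": [0, 0, 0], "fingers": 0.5}, {"linear": [0, 0, 0], "twist": [0, 0, 0], "fingers": 0.3}, {"linear": [0, 0, 0], "twist": [0, 0, 0], "fingers": 0.3}, {"linear": [0, 0, 0], "twist": [0, 0, 0], "fingers": 0.3}])

```text
clock: 2.98
tool_pos: [0.4642, -0.0771, 0.032]
eef_rot: [3.139, 0.001, 1.693]
ft_force: [-0.3, -0.4, 5.4]
finger_gap: 0.0456
grip_force: 60.6
```

>>> jog_arm(targets=[{"linear": [0, 0, 0], "twist": [0, 0, 0], "fingers": 0}, {"linear": [0, 0, 0], "twist": [0, 0, 0], "fingers": 0}, {"linear": [0, 0, 0], "twist": [0, 0, 0], "fingers": 0}, {"linear": [0, 0, 0], "twist": [0, 0, 0], "fingers": 0}, {"linear": [0, 0, 0], "twist": [0, 0, 0], "fingers": 0}])

```text
clock: 3.4
tool_pos: [0.4642, -0.0771, 0.0319]
eef_rot: [3.139, 0.001, 1.693]
ft_force: [-1.0, 0.1, 8.5]
finger_gap: 0.0457
grip_force: 60.9
```

>>> jog_arm(targets=[{"linear": [0, 0, 0.01], "twist": [0, 0, 0], "fingers": 0}, {"linear": [0, 0, 0.02], "twist": [0, 0, 0], "fingers": 0}, {"linear": [0, 0, 0.03], "twist": [0, 0, 0], "fingers": 0}, {"linear": [0, 0, 0.03], "twist": [0, 0, 0], "fingers": 0}, {"linear": [0, 0, 0.03], "twist": [0, 0, 0], "fingers": 0}])

```text
clock: 3.82
tool_pos: [0.4629, -0.0768, 0.1285]
eef_rot: [3.141, 0.0, 1.693]
ft_force: [1.1, 0.1, -1.1]
finger_gap: 0.0455
grip_force: 61.5
```

>>> jog_arm(targets=[{"linear": [0.002, 0.015, 0], "twist": [0, 0, 0.012], "fingers": 0}, {"linear": [0.005, 0.03, 0], "twist": [0, 0, 0.012], "fingers": 0}, {"linear": [0.006, 0.03, 0], "twist": [0, 0, 0.012], "fingers": 0}, {"linear": [0.006, 0.03, 0], "twist": [0, 0, 0.012], "fingers": 0}, {"linear": [0.006, 0.03, 0], "twist": [0, 0, 0.012], "fingers": 0}])

```text
clock: 4.23
tool_pos: [0.4834, 0.0322, 0.1276]
eef_rot: [3.141, 0.0, 1.787]
ft_force: [0.4, 0.1, 0.0]
finger_gap: 0.0454
grip_force: 61.5
```

>>> jog_arm(targets=[{"linear": [0.006, 0.03, 0], "twist": [0, 0, 0.012], "fingers": 0}, {"linear": [0.006, 0.03, 0], "twist": [0, 0, 0.012], "fingers": 0}, {"linear": [0.002, 0.023, 0], "twist": [0, 0, 0.003], "fingers": 0}, {"linear": [0, 0, 0], "twist": [0, 0, 0], "fingers": 0}, {"linear": [0, 0, 0], "twist": [0, 0, 0], "fingers": 0}])

```text
clock: 4.65
tool_pos: [0.4943, 0.0983, 0.1272]
eef_rot: [3.141, 0.0, 1.831]
ft_force: [-0.4, -0.8, -0.9]
finger_gap: 0.0456
grip_force: 61.5
```

Run:
```python
from h import *
o=bot.observe(); print(o["tool_pos"],o["eef_rot"],o["clock"],o["finger_gap"],o["grip_force"])
c=bot.read_camera("side"); cv2.imwrite("pics/s2.png",c["image"][:,:,::-1])
```

```text
[0.49431749 0.09827861 0.12722666] [3.14106075e+00 2.64311675e-04 1.83111574e+00] 4.65 0.04556134399403346 61.50390028953552
```

View pics/s2.png

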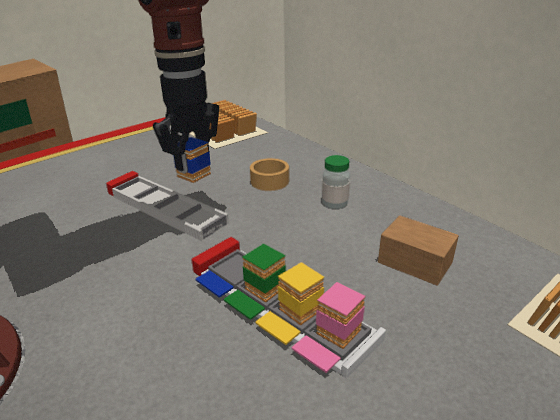

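>>> jog_arm(targets=[{"linear": [0, 0, -0.03], "twist": [0, 0, 0], "fingers": 0}, {"linear": [0, 0, -0.03], "twist": [0, 0, 0], "fingers": 0}, {"linear": [0, 0, -0.03], "twist": [0, 0, 0], "fingers": 0}, {"linear": [0, 0, -0.02], "twist": [0, 0, 0], "fingers": 0}, {"linear": [0, 0, -0.005], "twist": [0, 0, 0], "fingers": 0}])

```text
clock: 5.12
tool_pos: [0.4924, 0.0964, 0.0325]
eef_rot: [-3.138, -0.001, 1.828]
ft_force: [-0.3, -0.3, -0.3]
finger_gap: 0.0452
grip_force: 61.6
```

>>> jog_arm(targets=[{"linear": [0, 0, -0.004], "twist": [0, 0, 0], "fingers": 0}, {"linear": [0, 0, -0.003], "twist": [0, 0, 0], "fingers": 0}, {"linear": [0, 0, 0], "twist": [0, 0, 0], "fingers": 0}, {"linear": [0, 0, 0], "twist": [0, 0, 0], "fingers": 0}])

```text
clock: 5.45
tool_pos: [0.495, 0.0975, 0.0298]
eef_rot: [3.14, 0.0, 1.829]
ft_force: [0.4, 0.2, -1.3]
finger_gap: 0.0454
grip_force: 61.6
```

>>> jog_arm(targets=[{"linear": [0, 0, -0.002], "twist": [0, 0, 0], "fingers": 0}, {"linear": [0, 0, 0], "twist": [0, 0, 0], "fingers": 0}, {"linear": [0, 0, 0], "twist": [0, 0, 0], "fingers": 0}])

```text
clock: 5.7
tool_pos: [0.4951, 0.0976, 0.028]
eef_rot: [3.14, 0.0, 1.829]
ft_force: [0.2, -0.5, 4.0]
finger_gap: 0.0454
grip_force: 61.8
```

>>> jog_arm(targets=[{"linear": [0, 0, -0.001], "twist": [0, 0, 0], "fingers": 0}, {"linear": [0, 0, 0], "twist": [0, 0, 0], "fingers": 0}, {"linear": [0, 0, 0], "twist": [0, 0, 0], "fingers": 0}])

```text
clock: 5.95
tool_pos: [0.4951, 0.0976, 0.0279]
eef_rot: [3.14, 0.001, 1.829]
ft_force: [-3.7, -0.9, 17.6]
finger_gap: 0.0454
grip_force: 63.6
```

>>> jog_arm(targets=[{"linear": [0, 0, 0], "twist": [0, 0, 0], "fingers": 0.7}, {"linear": [0, 0, 0], "twist": [0, 0, 0], "fingers": 1}, {"linear": [0, 0, 0], "twist": [0, 0, 0], "fingers": 1}, {"linear": [0, 0, 0], "twist": [0, 0, 0], "fingers": 1}, {"linear": [0, 0, 0.01], "twist": [0, 0, 0], "fingers": 1}])

```text
clock: 6.37
tool_pos: [0.4931, 0.0975, 0.0335]
eef_rot: [-3.139, -0.001, 1.829]
ft_force: [-0.4, -0.6, -1.0]
finger_gap: 0.0854
grip_force: 0.0
```

>>> jog_arm(targets=[{"linear": [0, 0, 0.02], "twist": [0, 0, 0], "fingers": 1}, {"linear": [0, 0, 0.03], "twist": [0, 0, 0], "fingers": 1}, {"linear": [0, 0, 0.03], "twist": [0, 0, 0], "fingers": 1}, {"linear": [0, 0, 0.03], "twist": [0, 0, 0], "fingers": 1}, {"linear": [0, 0, 0], "twist": [0, 0, 0], "fingers": 1}])

```text
clock: 6.78
tool_pos: [0.4969, 0.0978, 0.1271]
eef_rot: [3.135, 0.001, 1.829]
ft_force: [0.5, -1.0, 0.4]
finger_gap: 0.0852
grip_force: 0.0
```

>>> jog_arm(targets=[{"linear": [-0.004, -0.044, 0], "twist": [0, 0, -0.0075], "fingers": 1}, {"linear": [-0.004, -0.044, 0], "twist": [0, 0, -0.0075], "fingers": 1}, {"linear": [-0.004, -0.044, 0], "twist": [0, 0, -0.0075], "fingers": 1}, {"linear": [-0.004, -0.044, 0], "twist": [0, 0, -0.0075], "fingers": 1}, {"linear": [-0.004, -0.044, 0], "twist": [0, 0, -0.0075], "fingers": 1}])

```text
clock: 7.2
tool_pos: [0.4778, -0.0798, 0.1226]
eef_rot: [3.142, 0.0, 1.77]
ft_force: [0.3, 0.4, 0.6]
finger_gap: 0.0854
grip_force: 0.0
```

>>> jog_arm(targets=[{"linear": [-0.004, -0.044, 0], "twist": [0, 0, -0.0075], "fingers": 1}, {"linear": [-0.004, -0.042, 0], "twist": [0, 0, -0.0075], "fingers": 1}, {"linear": [0, 0, 0], "twist": [0, 0, 0], "fingers": 1}, {"linear": [0, 0, 0], "twist": [0, 0, 0], "fingers": 1}, {"linear": [0, 0, 0], "twist": [0, 0, 0], "fingers": 1}])

```text
clock: 7.62
tool_pos: [0.4715, -0.1469, 0.1224]
eef_rot: [-3.141, -0.001, 1.746]
ft_force: [0.5, 0.2, -0.7]
finger_gap: 0.0854
grip_force: 0.0
```

Run:
```python
from h import *
c=bot.read_camera("side"); cv2.imwrite("pics/s3.png",c["image"][:,:,::-1])
np.set_printoptions(precision=4,suppress=True)
W=cloud(c); 
for k,v in packs(c,(.072,.09)).items(): print("side",k,*v)
c=bot.read_camera("top")
for k,v in packs(c,(.06,.09)).items(): print("top",k,*v)
```

```text
side blue [0.4944 0.1013] [47.4 48.4] 13.229568481445312 0.07766224190940542 285
side green [ 0.4728 -0.1452] [46.8 45.3] 10.725825309753418 0.08120924308218676 561
side yellow [ 0.4857 -0.2157] [46.9 47.4] 5.807229995727539 0.08203459632529533 702
side pink [ 0.4982 -0.2826] [47.1 45.7] 13.3945894241333 0.08142025014820282 831
top blue [0.4939 0.0981] [44.4 45.7] 15.19002628326416 0.07579043585979975 398
top green [ 0.4724 -0.1283] [17.7 45.7] 82.28321838378906 0.0792889115265923 75
```

View pics/s3.png

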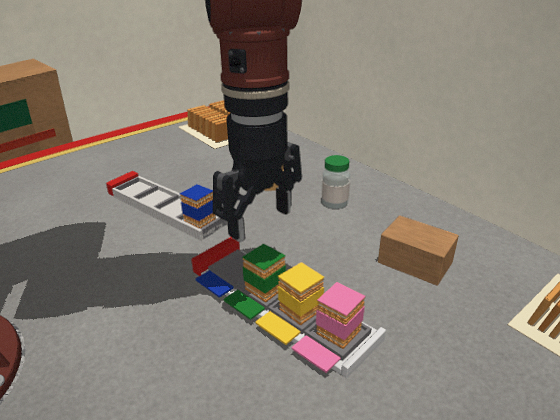

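>>> jog_arm(targets=[{"linear": [0.0015, 0, -0.03], "twist": [0, 0, 0.002], "fingers": 1}, {"linear": [0, 0, -0.03], "twist": [0, 0, 0], "fingers": 1}, {"linear": [0, 0, -0.03], "twist": [0, 0, 0], "fingers": 1}, {"linear": [0, 0, -0.023], "twist": [0, 0, 0], "fingers": 1}, {"linear": [0, 0, 0], "twist": [0, 0, 0], "fingers": 1}])

```text
clock: 8.13
tool_pos: [0.4709, -0.1449, 0.0292]
eef_rot: [-3.137, -0.003, 1.752]
ft_force: [-0.7, 1.5, -0.1]
finger_gap: 0.0857
grip_force: 0.0
```

>>> jog_arm(targets=[{"linear": [0, 0, 0], "twist": [0, 0, 0], "fingers": 0.6}, {"linear": [0, 0, 0], "twist": [0, 0, 0], "fingers": 0.3}, {"linear": [0, 0, 0], "twist": [0, 0, 0], "fingers": 0}, {"linear": [0, 0, 0], "twist": [0, 0, 0], "fingers": 0}, {"linear": [0, 0, 0], "twist": [0, 0, 0], "fingers": 0}])

```text
clock: 8.55
tool_pos: [0.4742, -0.1475, 0.0336]
eef_rot: [3.139, 0.001, 1.75]
ft_force: [0.6, 2.2, 5.5]
finger_gap: 0.0454
grip_force: 61.4
```

>>> jog_arm(targets=[{"linear": [0, 0, 0.01], "twist": [0, 0, 0], "fingers": 0}, {"linear": [0, 0, 0.02], "twist": [0, 0, 0], "fingers": 0}, {"linear": [0, 0, 0.03], "twist": [0, 0, 0], "fingers": 0}, {"linear": [0, 0, 0.03], "twist": [0, 0, 0], "fingers": 0}, {"linear": [0, 0, 0.03], "twist": [0, 0, 0], "fingers": 0}])

```text
clock: 8.97
tool_pos: [0.473, -0.1472, 0.1303]
eef_rot: [3.141, 0.0, 1.75]
ft_force: [-0.0, -0.4, -1.4]
finger_gap: 0.0454
grip_force: 61.4
```

>>> jog_arm(targets=[{"linear": [0, 0.015, 0], "twist": [0, 0, 0.005], "fingers": 0}, {"linear": [0.0005, 0.036, 0], "twist": [0, 0, 0.005], "fingers": 0}, {"linear": [0.0005, 0.036, 0], "twist": [0, 0, 0.005], "fingers": 0}, {"linear": [0.0005, 0.036, 0], "twist": [0, 0, 0.005], "fingers": 0}, {"linear": [0.0005, 0.036, 0], "twist": [0, 0, 0.005], "fingers": 0}])

```text
clock: 9.38
tool_pos: [0.4745, -0.0186, 0.1288]
eef_rot: [3.141, 0.0, 1.789]
ft_force: [0.7, 0.3, -1.2]
finger_gap: 0.0454
grip_force: 61.4
```

>>> jog_arm(targets=[{"linear": [0.0005, 0.036, 0], "twist": [0, 0, 0.005], "fingers": 0}, {"linear": [0.0005, 0.036, 0], "twist": [0, 0, 0.005], "fingers": 0}, {"linear": [0.0005, 0.036, 0], "twist": [0, 0, 0.005], "fingers": 0}, {"linear": [0.0005, 0.036, 0], "twist": [0, 0, 0.005], "fingers": 0}, {"linear": [0.0005, 0.036, 0], "twist": [0, 0, 0.005], "fingers": 0}])

```text
clock: 9.8
tool_pos: [0.4764, 0.1257, 0.1288]
eef_rot: [3.141, 0.0, 1.829]
ft_force: [0.6, 0.4, -0.5]
finger_gap: 0.0455
grip_force: 61.4
```

>>> jog_arm(targets=[{"linear": [0.0005, 0.036, 0], "twist": [0, 0, 0], "fingers": 0}, {"linear": [0, 0.016, 0], "twist": [0, 0, 0], "fingers": 0}, {"linear": [0, 0, 0], "twist": [0, 0, 0], "fingers": 0}, {"linear": [0, 0, 0], "twist": [0, 0, 0], "fingers": 0}, {"linear": [0, 0, 0], "twist": [0, 0, 0], "fingers": 0}])

```text
clock: 10.22
tool_pos: [0.4769, 0.1651, 0.1283]
eef_rot: [-3.142, 0.0, 1.829]
ft_force: [0.3, -0.4, -1.2]
finger_gap: 0.0452
grip_force: 61.4
```

>>> jog_arm(targets=[{"linear": [0, 0, -0.03], "twist": [0, 0, 0], "fingers": 0}, {"linear": [0, 0, -0.03], "twist": [0, 0, 0], "fingers": 0}, {"linear": [0, 0, -0.03], "twist": [0, 0, 0], "fingers": 0}, {"linear": [0, 0, -0.02], "twist": [0, 0, 0], "fingers": 0}, {"linear": [0, 0, -0.006], "twist": [0, 0, 0], "fingers": 0}])

```text
clock: 10.63
tool_pos: [0.4754, 0.1641, 0.0332]
eef_rot: [-3.138, -0.0, 1.827]
ft_force: [-1.1, -1.0, -1.4]
finger_gap: 0.0456
grip_force: 61.5
```

>>> jog_arm(targets=[{"linear": [0, 0, -0.004], "twist": [0, 0, 0], "fingers": 0}, {"linear": [0, 0, -0.002], "twist": [0, 0, 0], "fingers": 0}, {"linear": [0, 0, 0], "twist": [0, 0, 0], "fingers": 0}, {"linear": [0, 0, 0], "twist": [0, 0, 0], "fingers": 0}])

```text
clock: 10.97
tool_pos: [0.4779, 0.1656, 0.0314]
eef_rot: [3.14, 0.0, 1.828]
ft_force: [0.0, -0.2, -1.3]
finger_gap: 0.0454
grip_force: 61.5
```

>>> jog_arm(targets=[{"linear": [0, 0, -0.001], "twist": [0, 0, 0], "fingers": 0}, {"linear": [0, 0, 0], "twist": [0, 0, 0], "fingers": 0}, {"linear": [0, 0, 0], "twist": [0, 0, 0], "fingers": 0}])

```text
clock: 11.22
tool_pos: [0.4773, 0.1657, 0.0301]
eef_rot: [3.141, 0.0, 1.829]
ft_force: [-0.3, -0.6, -0.9]
finger_gap: 0.0456
grip_force: 61.5
```

>>> jog_arm(targets=[{"linear": [0, 0, -0.001], "twist": [0, 0, 0], "fingers": 0}, {"linear": [0, 0, 0], "twist": [0, 0, 0], "fingers": 0}, {"linear": [0, 0, 0], "twist": [0, 0, 0], "fingers": 0}])

```text
clock: 11.47
tool_pos: [0.4773, 0.1657, 0.0296]
eef_rot: [3.141, 0.0, 1.829]
ft_force: [-2.2, 0.5, 7.6]
finger_gap: 0.0456
grip_force: 62.2
```

>>> jog_arm(targets=[{"linear": [0, 0, 0], "twist": [0, 0, 0], "fingers": 0.7}, {"linear": [0, 0, 0], "twist": [0, 0, 0], "fingers": 1}, {"linear": [0, 0, 0], "twist": [0, 0, 0], "fingers": 1}, {"linear": [0, 0, 0], "twist": [0, 0, 0], "fingers": 1}, {"linear": [0, 0, 0.01], "twist": [0, 0, 0], "fingers": 1}])

```text
clock: 11.88
tool_pos: [0.4761, 0.1654, 0.036]
eef_rot: [-3.139, -0.0, 1.829]
ft_force: [-0.5, -0.2, 0.0]
finger_gap: 0.0851
grip_force: 0.0
```

>>> jog_arm(targets=[{"linear": [0, 0, 0.02], "twist": [0, 0, 0], "fingers": 1}, {"linear": [0, 0, 0.03], "twist": [0, 0, 0], "fingers": 1}, {"linear": [0, 0, 0.03], "twist": [0, 0, 0], "fingers": 1}, {"linear": [0, 0, 0.03], "twist": [0, 0, 0], "fingers": 1}, {"linear": [0.001, -0.044, 0], "twist": [0, 0, -0.01], "fingers": 1}])

```text
clock: 12.3
tool_pos: [0.4808, 0.1341, 0.1297]
eef_rot: [3.134, -0.001, 1.818]
ft_force: [1.0, -0.4, -0.1]
finger_gap: 0.0853
grip_force: 0.0
```

>>> jog_arm(targets=[{"linear": [0.001, -0.044, 0], "twist": [0, 0, -0.01], "fingers": 1}, {"linear": [0.001, -0.044, 0], "twist": [0, 0, -0.01], "fingers": 1}, {"linear": [0.001, -0.044, 0], "twist": [0, 0, -0.01], "fingers": 1}, {"linear": [0.001, -0.044, 0], "twist": [0, 0, -0.01], "fingers": 1}, {"linear": [0.001, -0.044, 0], "twist": [0, 0, -0.01], "fingers": 1}])

```text
clock: 12.72
tool_pos: [0.4817, -0.0472, 0.1256]
eef_rot: [3.141, 0.0, 1.734]
ft_force: [0.5, 0.0, -0.5]
finger_gap: 0.0854
grip_force: 0.0
```

>>> jog_arm(targets=[{"linear": [0.001, -0.044, 0], "twist": [0, 0, -0.01], "fingers": 1}, {"linear": [0.001, -0.044, 0], "twist": [0, 0, -0.01], "fingers": 1}, {"linear": [0.001, -0.044, 0], "twist": [0, 0, -0.01], "fingers": 1}, {"linear": [0.001, -0.044, 0], "twist": [0, 0, -0.01], "fingers": 1}, {"linear": [0.001, -0.04, 0], "twist": [0, 0, -0.008], "fingers": 1}])

```text
clock: 13.13
tool_pos: [0.4857, -0.2206, 0.1256]
eef_rot: [3.141, 0.001, 1.658]
ft_force: [0.7, 0.6, -0.2]
finger_gap: 0.0854
grip_force: 0.0
```

>>> jog_arm(targets=[{"linear": [0, 0, 0], "twist": [0, 0, 0], "fingers": 1}, {"linear": [0, 0, 0], "twist": [0, 0, 0], "fingers": 1}, {"linear": [0, 0, 0], "twist": [0, 0, 0], "fingers": 1}])

```text
clock: 13.38
tool_pos: [0.4856, -0.218, 0.125]
eef_rot: [-3.141, -0.001, 1.659]
ft_force: [-0.6, -0.6, -0.2]
finger_gap: 0.0856
grip_force: 0.0
```

Run:
```python
from h import *
np.set_printoptions(precision=4,suppress=True)
for n in ("side","top"):
    for k,v in packs(bot.read_camera(n),(.068,.09)).items(): print(n,k,*v)
```

```text
side blue [0.4938 0.1008] [46.7 46.5] 14.977046966552734 0.07771821113757361 283
side green [0.4769 0.168 ] [45.5 47.5] 15.758456230163574 0.07798286215230607 239
side yellow [ 0.4853 -0.2161] [46.4 46.5] 4.824692726135254 0.08210365361520384 693
side pink [ 0.4988 -0.2827] [47.5 46.6] 11.741745948791504 0.08134229146239909 833
top blue [0.4939 0.0981] [44.3 45.6] 15.105386734008789 0.0757821254428147 399
top green [0.4765 0.166 ] [43.8 45.4] 14.82059383392334 0.07555896239044502 383
top yellow [ 0.4849 -0.2076] [23.4 45.3] 87.40126037597656 0.07979191100342789 117
```

Green is seated well. Now yellow.

>>> jog_arm(targets=[{"linear": [0, 0, -0.03], "twist": [0, 0, 0], "fingers": 1}, {"linear": [0, 0, -0.03], "twist": [0, 0, 0], "fingers": 1}, {"linear": [0, 0, -0.03], "twist": [0, 0, 0], "fingers": 1}, {"linear": [0, 0, -0.026], "twist": [0, 0, 0], "fingers": 1}, {"linear": [0, 0, 0], "twist": [0, 0, 0], "fingers": 1}])

```text
clock: 13.9
tool_pos: [0.4836, -0.2157, 0.029]
eef_rot: [-3.137, -0.004, 1.661]
ft_force: [-1.6, -0.5, -0.6]
finger_gap: 0.0855
grip_force: 0.0
```

>>> jog_arm(targets=[{"linear": [0, 0, 0], "twist": [0, 0, 0], "fingers": 0.6}, {"linear": [0, 0, 0], "twist": [0, 0, 0], "fingers": 0.3}, {"linear": [0, 0, 0], "twist": [0, 0, 0], "fingers": 0}, {"linear": [0, 0, 0], "twist": [0, 0, 0], "fingers": 0}, {"linear": [0, 0, 0], "twist": [0, 0, 0], "fingers": 0}])

```text
clock: 14.32
tool_pos: [0.4871, -0.2189, 0.0338]
eef_rot: [3.139, 0.002, 1.659]
ft_force: [-0.4, 1.0, 6.3]
finger_gap: 0.0457
grip_force: 61.7
```

>>> jog_arm(targets=[{"linear": [0, 0, 0.01], "twist": [0, 0, 0], "fingers": 0}, {"linear": [0, 0, 0.02], "twist": [0, 0, 0], "fingers": 0}, {"linear": [0, 0, 0.03], "twist": [0, 0, 0], "fingers": 0}, {"linear": [0, 0, 0.03], "twist": [0, 0, 0], "fingers": 0}, {"linear": [0, 0, 0.03], "twist": [0, 0, 0], "fingers": 0}])

```text
clock: 14.73
tool_pos: [0.4858, -0.2184, 0.1303]
eef_rot: [3.141, 0.0, 1.659]
ft_force: [0.8, -0.6, -0.1]
finger_gap: 0.0455
grip_force: 61.3
```

>>> jog_arm(targets=[{"linear": [0, 0.015, 0], "twist": [0, 0, 0], "fingers": 0}, {"linear": [-0.0024, 0.041, 0], "twist": [0, 0, 0.0083], "fingers": 0}, {"linear": [-0.0024, 0.041, 0], "twist": [0, 0, 0.0083], "fingers": 0}, {"linear": [-0.0024, 0.041, 0], "twist": [0, 0, 0.0083], "fingers": 0}, {"linear": [-0.0024, 0.041, 0], "twist": [0, 0, 0.0083], "fingers": 0}])

```text
clock: 15.15
tool_pos: [0.4778, -0.0737, 0.1287]
eef_rot: [3.141, 0.0, 1.711]
ft_force: [0.7, -0.5, -0.2]
finger_gap: 0.0454
grip_force: 61.3
```

>>> jog_arm(targets=[{"linear": [-0.0024, 0.041, 0], "twist": [0, 0, 0.0083], "fingers": 0}, {"linear": [-0.0024, 0.041, 0], "twist": [0, 0, 0.0083], "fingers": 0}, {"linear": [-0.0024, 0.041, 0], "twist": [0, 0, 0.0083], "fingers": 0}, {"linear": [-0.0024, 0.041, 0], "twist": [0, 0, 0.0083], "fingers": 0}, {"linear": [-0.0024, 0.041, 0], "twist": [0, 0, 0.0083], "fingers": 0}])

```text
clock: 15.57
tool_pos: [0.4681, 0.0906, 0.1288]
eef_rot: [3.141, 0.0, 1.777]
ft_force: [0.6, -0.2, -0.2]
finger_gap: 0.045
grip_force: 61.3
```

>>> jog_arm(targets=[{"linear": [-0.0024, 0.041, 0], "twist": [0, 0, 0.0083], "fingers": 0}, {"linear": [-0.0024, 0.041, 0], "twist": [0, 0, 0.0083], "fingers": 0}, {"linear": [-0.0024, 0.041, 0], "twist": [0, 0, 0.0083], "fingers": 0}, {"linear": [-0.0024, 0.041, 0], "twist": [0, 0, 0.0083], "fingers": 0}, {"linear": [0, 0.0175, 0], "twist": [0, 0, 0], "fingers": 0}])

```text
clock: 15.98
tool_pos: [0.4602, 0.2376, 0.1288]
eef_rot: [3.141, -0.001, 1.832]
ft_force: [0.0, 0.1, -0.7]
finger_gap: 0.0453
grip_force: 61.3
```

>>> jog_arm(targets=[{"linear": [0, 0, 0], "twist": [0, 0, 0], "fingers": 0}, {"linear": [0, 0, 0], "twist": [0, 0, 0], "fingers": 0}, {"linear": [0, 0, 0], "twist": [0, 0, 0], "fingers": 0}])

```text
clock: 16.23
tool_pos: [0.4607, 0.2334, 0.1283]
eef_rot: [-3.141, 0.0, 1.828]
ft_force: [-0.7, 0.2, -0.9]
finger_gap: 0.0453
grip_force: 61.3
```

Same descent as before (grasped at 0.0338, so it seats near 0.0298).

>>> jog_arm(targets=[{"linear": [0, 0, -0.03], "twist": [0, 0, 0], "fingers": 0}, {"linear": [0, 0, -0.03], "twist": [0, 0, 0], "fingers": 0}, {"linear": [0, 0, -0.03], "twist": [0, 0, 0], "fingers": 0}, {"linear": [0, 0, -0.02], "twist": [0, 0, 0], "fingers": 0}, {"linear": [0, 0, -0.006], "twist": [0, 0, 0], "fingers": 0}])

```text
clock: 16.65
tool_pos: [0.4594, 0.2322, 0.0332]
eef_rot: [-3.138, 0.0, 1.826]
ft_force: [-0.9, -1.1, -1.1]
finger_gap: 0.0454
grip_force: 61.4
```

>>> jog_arm(targets=[{"linear": [0, 0, -0.004], "twist": [0, 0, 0], "fingers": 0}, {"linear": [0, 0, -0.002], "twist": [0, 0, 0], "fingers": 0}, {"linear": [0, 0, -0.001], "twist": [0, 0, 0], "fingers": 0}, {"linear": [0, 0, 0], "twist": [0, 0, 0], "fingers": 0}, {"linear": [0, 0, 0], "twist": [0, 0, 0], "fingers": 0}])

```text
clock: 17.07
tool_pos: [0.4616, 0.2341, 0.0305]
eef_rot: [3.14, -0.0, 1.828]
ft_force: [0.3, 1.6, -0.9]
finger_gap: 0.0454
grip_force: 61.4
```

>>> jog_arm(targets=[{"linear": [0, 0, -0.001], "twist": [0, 0, 0], "fingers": 0}, {"linear": [0, 0, 0], "twist": [0, 0, 0], "fingers": 0}, {"linear": [0, 0, 0], "twist": [0, 0, 0], "fingers": 0}])

```text
clock: 17.32
tool_pos: [0.4615, 0.2342, 0.0298]
eef_rot: [3.14, 0.0, 1.829]
ft_force: [-0.6, 0.3, 6.6]
finger_gap: 0.0453
grip_force: 61.9
```

>>> jog_arm(targets=[{"linear": [0, 0, 0], "twist": [0, 0, 0], "fingers": 0.7}, {"linear": [0, 0, 0], "twist": [0, 0, 0], "fingers": 1}, {"linear": [0, 0, 0], "twist": [0, 0, 0], "fingers": 1}, {"linear": [0, 0, 0], "twist": [0, 0, 0], "fingers": 1}, {"linear": [0, 0, 0.01], "twist": [0, 0, 0], "fingers": 1}])

```text
clock: 17.73
tool_pos: [0.46, 0.2337, 0.036]
eef_rot: [-3.139, 0.0, 1.828]
ft_force: [-0.4, 0.0, -0.4]
finger_gap: 0.0852
grip_force: 0.0
```

>>> jog_arm(targets=[{"linear": [0, 0, 0.02], "twist": [0, 0, 0], "fingers": 1}, {"linear": [0, 0, 0.03], "twist": [0, 0, 0], "fingers": 1}, {"linear": [0, 0, 0.03], "twist": [0, 0, 0], "fingers": 1}, {"linear": [0, 0, 0.03], "twist": [0, 0, 0], "fingers": 1}, {"linear": [0, 0, 0], "twist": [0, 0, 0], "fingers": 1}])

```text
clock: 18.15
tool_pos: [0.4634, 0.2349, 0.1296]
eef_rot: [3.135, -0.0, 1.829]
ft_force: [1.4, 0.8, 0.7]
finger_gap: 0.0852
grip_force: 0.0
```

>>> jog_arm(targets=[{"linear": [0.0032, -0.0432, 0], "twist": [0, 0, -0.0025], "fingers": 1}, {"linear": [0.0032, -0.0432, 0], "twist": [0, 0, -0.0025], "fingers": 1}, {"linear": [0.0032, -0.0432, 0], "twist": [0, 0, -0.0025], "fingers": 1}, {"linear": [0.0032, -0.0432, 0], "twist": [0, 0, -0.0025], "fingers": 1}, {"linear": [0.0032, -0.0432, 0], "twist": [0, 0, -0.0025], "fingers": 1}])

```text
clock: 18.57
tool_pos: [0.4735, 0.0598, 0.1251]
eef_rot: [3.141, 0.0, 1.809]
ft_force: [1.0, 0.3, 1.0]
finger_gap: 0.0852
grip_force: 0.0
```

>>> jog_arm(targets=[{"linear": [0.0032, -0.0432, 0], "twist": [0, 0, -0.0025], "fingers": 1}, {"linear": [0.0032, -0.0432, 0], "twist": [0, 0, -0.0025], "fingers": 1}, {"linear": [0.0032, -0.0432, 0], "twist": [0, 0, -0.0025], "fingers": 1}, {"linear": [0.0032, -0.0432, 0], "twist": [0, 0, -0.0025], "fingers": 1}, {"linear": [0.0032, -0.0432, 0], "twist": [0, 0, -0.0025], "fingers": 1}])

```text
clock: 18.98
tool_pos: [0.4863, -0.1133, 0.1251]
eef_rot: [3.141, 0.0, 1.789]
ft_force: [1.1, 0.3, 0.7]
finger_gap: 0.0852
grip_force: 0.0
```

>>> jog_arm(targets=[{"linear": [0.0032, -0.0432, 0], "twist": [0, 0, -0.0025], "fingers": 1}, {"linear": [0.0032, -0.0432, 0], "twist": [0, 0, -0.0025], "fingers": 1}, {"linear": [0.0032, -0.0432, 0], "twist": [0, 0, -0.0025], "fingers": 1}, {"linear": [0.0032, -0.0432, 0], "twist": [0, 0, -0.0025], "fingers": 1}, {"linear": [0.0032, -0.0432, 0], "twist": [0, 0, -0.0025], "fingers": 1}])

```text
clock: 19.4
tool_pos: [0.499, -0.2861, 0.1249]
eef_rot: [-3.142, -0.0, 1.769]
ft_force: [0.2, -0.3, -0.1]
finger_gap: 0.0855
grip_force: 0.0
```

>>> jog_arm(targets=[{"linear": [0, 0, 0], "twist": [0, 0, 0], "fingers": 1}, {"linear": [0, 0, 0], "twist": [0, 0, 0], "fingers": 1}, {"linear": [0, 0, 0], "twist": [0, 0, 0], "fingers": 1}])

```text
clock: 19.65
tool_pos: [0.4989, -0.2839, 0.1246]
eef_rot: [-3.141, -0.001, 1.769]
ft_force: [-0.9, -0.4, -0.8]
finger_gap: 0.0851
grip_force: 0.0
```

Run:
```python
from h import *
np.set_printoptions(precision=4,suppress=True)
for n in ("side","top"):
    for k,v in packs(bot.read_camera(n),(.068,.09)).items(): print(n,k,*v)
```

```text
side blue [0.4941 0.1005] [46.4 48. ] 14.16946029663086 0.0776558423430338 284
side green [0.4762 0.1676] [45.8 47. ] 13.582087516784668 0.07801946476772718 237
side yellow [0.4604 0.2373] [47.2 48.2] 13.425374031066895 0.07837386485822204 215
side pink [ 0.498  -0.2827] [47.5 45.9] 13.300434112548828 0.08141129051512594 823
top blue [0.4938 0.0981] [44.3 45.7] 14.925552368164062 0.0758155156956644 397
top green [0.4765 0.1664] [43.8 45.8] 14.559374809265137 0.07577077900418358 383
top yellow [0.4611 0.2347] [46.  45.9] 16.48238754272461 0.07573349403048617 395
top pink [ 0.4978 -0.2812] [46.7 37.5] 6.916685581207275 0.08013424994511306 283
```

>>> jog_arm(targets=[{"linear": [0, 0, -0.03], "twist": [0, 0, 0], "fingers": 1}, {"linear": [0, 0, -0.03], "twist": [0, 0, 0], "fingers": 1}, {"linear": [0, 0, -0.03], "twist": [0, 0, 0], "fingers": 1}, {"linear": [0, 0, -0.026], "twist": [0, 0, 0], "fingers": 1}, {"linear": [0, 0, 0], "twist": [0, 0, 0], "fingers": 1}])

```text
clock: 20.17
tool_pos: [0.4971, -0.2814, 0.0287]
eef_rot: [-3.137, -0.005, 1.771]
ft_force: [-0.7, 1.2, -0.4]
finger_gap: 0.0853
grip_force: 0.0
```

>>> jog_arm(targets=[{"linear": [0, 0, 0], "twist": [0, 0, 0], "fingers": 0.6}, {"linear": [0, 0, 0], "twist": [0, 0, 0], "fingers": 0.3}, {"linear": [0, 0, 0], "twist": [0, 0, 0], "fingers": 0}, {"linear": [0, 0, 0], "twist": [0, 0, 0], "fingers": 0}, {"linear": [0, 0, 0], "twist": [0, 0, 0], "fingers": 0}])

```text
clock: 20.58
tool_pos: [0.5005, -0.285, 0.0339]
eef_rot: [3.14, 0.002, 1.77]
ft_force: [-0.1, 1.3, 6.3]
finger_gap: 0.0456
grip_force: 61.8
```

>>> jog_arm(targets=[{"linear": [0, 0, 0.01], "twist": [0, 0, 0], "fingers": 0}, {"linear": [0, 0, 0.02], "twist": [0, 0, 0], "fingers": 0}, {"linear": [0, 0, 0.03], "twist": [0, 0, 0], "fingers": 0}, {"linear": [0, 0, 0.03], "twist": [0, 0, 0], "fingers": 0}, {"linear": [0, 0, 0.03], "twist": [0, 0, 0], "fingers": 0}])

```text
clock: 21.0
tool_pos: [0.4993, -0.2844, 0.1302]
eef_rot: [3.141, 0.0, 1.769]
ft_force: [-0.3, -0.5, 0.1]
finger_gap: 0.0455
grip_force: 61.3
```

>>> jog_arm(targets=[{"linear": [0, 0.015, 0], "twist": [0, 0, 0], "fingers": 0}, {"linear": [-0.0042, 0.0415, 0], "twist": [0, 0, 0.0022], "fingers": 0}, {"linear": [-0.0042, 0.0415, 0], "twist": [0, 0, 0.0022], "fingers": 0}, {"linear": [-0.0042, 0.0415, 0], "twist": [0, 0, 0.0022], "fingers": 0}, {"linear": [-0.0042, 0.0415, 0], "twist": [0, 0, 0.0022], "fingers": 0}])

```text
clock: 21.42
tool_pos: [0.4854, -0.1381, 0.1286]
eef_rot: [3.141, 0.0, 1.783]
ft_force: [1.6, 0.8, 0.5]
finger_gap: 0.0454
grip_force: 61.3
```

>>> jog_arm(targets=[{"linear": [-0.0042, 0.0415, 0], "twist": [0, 0, 0.0022], "fingers": 0}, {"linear": [-0.0042, 0.0415, 0], "twist": [0, 0, 0.0022], "fingers": 0}, {"linear": [-0.0042, 0.0415, 0], "twist": [0, 0, 0.0022], "fingers": 0}, {"linear": [-0.0042, 0.0415, 0], "twist": [0, 0, 0.0022], "fingers": 0}, {"linear": [-0.0042, 0.0415, 0], "twist": [0, 0, 0.0022], "fingers": 0}])

```text
clock: 21.83
tool_pos: [0.4686, 0.0281, 0.1287]
eef_rot: [3.141, 0.0, 1.801]
ft_force: [0.5, 0.6, -2.0]
finger_gap: 0.0452
grip_force: 61.3
```

>>> jog_arm(targets=[{"linear": [-0.0042, 0.0415, 0], "twist": [0, 0, 0.0022], "fingers": 0}, {"linear": [-0.0042, 0.0415, 0], "twist": [0, 0, 0.0022], "fingers": 0}, {"linear": [-0.0042, 0.0415, 0], "twist": [0, 0, 0.0022], "fingers": 0}, {"linear": [-0.0042, 0.0415, 0], "twist": [0, 0, 0.0022], "fingers": 0}, {"linear": [-0.0042, 0.0415, 0], "twist": [0, 0, 0.0022], "fingers": 0}])

```text
clock: 22.25
tool_pos: [0.4517, 0.1942, 0.1287]
eef_rot: [3.141, 0.0, 1.818]
ft_force: [0.3, -0.9, -0.7]
finger_gap: 0.0454
grip_force: 61.3
```

>>> jog_arm(targets=[{"linear": [-0.0042, 0.0415, 0], "twist": [0, 0, 0.0022], "fingers": 0}, {"linear": [-0.0042, 0.0415, 0], "twist": [0, 0, 0.0022], "fingers": 0}, {"linear": [-0.0042, 0.0415, 0], "twist": [0, 0, 0.0022], "fingers": 0}, {"linear": [0, 0.0115, 0], "twist": [0, 0, 0], "fingers": 0}, {"linear": [0, 0, 0], "twist": [0, 0, 0], "fingers": 0}])

```text
clock: 22.67
tool_pos: [0.4417, 0.3036, 0.1285]
eef_rot: [3.141, -0.001, 1.832]
ft_force: [0.5, -0.9, -0.6]
finger_gap: 0.0454
grip_force: 61.3
```

>>> jog_arm(targets=[{"linear": [0, 0, 0], "twist": [0, 0, 0], "fingers": 0}, {"linear": [0, 0, 0], "twist": [0, 0, 0], "fingers": 0}])

```text
clock: 22.83
tool_pos: [0.4421, 0.3003, 0.1282]
eef_rot: [-3.141, 0.0, 1.828]
ft_force: [0.2, -0.2, -0.6]
finger_gap: 0.0455
grip_force: 61.3
```

>>> jog_arm(targets=[{"linear": [0, 0, -0.03], "twist": [0, 0, 0], "fingers": 0}, {"linear": [0, 0, -0.03], "twist": [0, 0, 0], "fingers": 0}, {"linear": [0, 0, -0.03], "twist": [0, 0, 0], "fingers": 0}, {"linear": [0, 0, -0.02], "twist": [0, 0, 0], "fingers": 0}, {"linear": [0, 0, -0.006], "twist": [0, 0, 0], "fingers": 0}])

```text
clock: 23.25
tool_pos: [0.4408, 0.299, 0.0331]
eef_rot: [-3.138, 0.001, 1.826]
ft_force: [-0.4, -0.5, -1.1]
finger_gap: 0.0453
grip_force: 61.4
```

>>> jog_arm(targets=[{"linear": [0, 0, -0.004], "twist": [0, 0, 0], "fingers": 0}, {"linear": [0, 0, -0.002], "twist": [0, 0, 0], "fingers": 0}, {"linear": [0, 0, -0.001], "twist": [0, 0, 0], "fingers": 0}, {"linear": [0, 0, 0], "twist": [0, 0, 0], "fingers": 0}, {"linear": [0, 0, 0], "twist": [0, 0, 0], "fingers": 0}])

```text
clock: 23.67
tool_pos: [0.4428, 0.3014, 0.0305]
eef_rot: [3.14, -0.0, 1.828]
ft_force: [-0.2, 0.5, -1.0]
finger_gap: 0.0451
grip_force: 61.4
```

>>> jog_arm(targets=[{"linear": [0, 0, -0.001], "twist": [0, 0, 0], "fingers": 0}, {"linear": [0, 0, 0], "twist": [0, 0, 0], "fingers": 0}, {"linear": [0, 0, 0], "twist": [0, 0, 0], "fingers": 0}])

```text
clock: 23.92
tool_pos: [0.4428, 0.3015, 0.0299]
eef_rot: [3.14, -0.0, 1.828]
ft_force: [-0.8, -0.3, 7.0]
finger_gap: 0.0454
grip_force: 62.0
```

Contact; release, lift, retreat toward the base side and check.

>>> jog_arm(targets=[{"linear": [0, 0, 0], "twist": [0, 0, 0], "fingers": 0.7}, {"linear": [0, 0, 0], "twist": [0, 0, 0], "fingers": 1}, {"linear": [0, 0, 0], "twist": [0, 0, 0], "fingers": 1}, {"linear": [0, 0, 0], "twist": [0, 0, 0], "fingers": 1}, {"linear": [0, 0, 0.01], "twist": [0, 0, 0], "fingers": 1}])

```text
clock: 24.33
tool_pos: [0.4413, 0.3007, 0.036]
eef_rot: [-3.139, 0.001, 1.828]
ft_force: [-0.2, -0.6, 0.3]
finger_gap: 0.0853
grip_force: 0.0
```

>>> jog_arm(targets=[{"linear": [0, 0, 0.02], "twist": [0, 0, 0], "fingers": 1}, {"linear": [0, 0, 0.03], "twist": [0, 0, 0], "fingers": 1}, {"linear": [0, 0, 0.04], "twist": [0, 0, 0], "fingers": 1}, {"linear": [0, 0, 0.04], "twist": [0, 0, 0], "fingers": 1}, {"linear": [0, 0, 0.04], "twist": [0, 0, 0], "fingers": 1}])

```text
clock: 24.75
tool_pos: [0.4418, 0.301, 0.1749]
eef_rot: [-3.141, -0.0, 1.828]
ft_force: [0.1, 0.6, 1.1]
finger_gap: 0.0852
grip_force: 0.0
```

>>> jog_arm(targets=[{"linear": [-0.04, 0, 0], "twist": [0, 0, 0], "fingers": 1}, {"linear": [-0.04, 0, 0], "twist": [0, 0, 0], "fingers": 1}, {"linear": [-0.04, 0, 0], "twist": [0, 0, 0], "fingers": 1}, {"linear": [-0.04, 0, 0], "twist": [0, 0, 0], "fingers": 1}, {"linear": [0, 0, 0], "twist": [0, 0, 0], "fingers": 1}])

```text
clock: 25.17
tool_pos: [0.3087, 0.3001, 0.1732]
eef_rot: [-3.138, 0.0, 1.83]
ft_force: [0.5, 0.9, -0.8]
finger_gap: 0.085
grip_force: 0.0
```

>>> jog_arm(targets=[{"linear": [0, 0, 0], "twist": [0, 0, 0], "fingers": 1}, {"linear": [0, 0, 0], "twist": [0, 0, 0], "fingers": 1}, {"linear": [0, 0, 0], "twist": [0, 0, 0], "fingers": 1}])

```text
clock: 25.42
tool_pos: [0.3153, 0.3015, 0.1733]
eef_rot: [3.141, -0.0, 1.828]
ft_force: [-0.8, 0.1, -0.5]
finger_gap: 0.0855
grip_force: 0.0
```

Run:
```python
from h import *
np.set_printoptions(precision=4,suppress=True)
for n in ("side","top"):
    c=bot.read_camera(n); cv2.imwrite(f"pics/{n}9.png",c["image"][:,:,::-1])
    for k,v in packs(c,(.068,.09)).items(): print(n,k,*v)
```

```text
side blue [0.4943 0.1002] [48.3 47.6] 15.219419479370117 0.07777922038215479 283
side green [0.4768 0.1684] [48.3 47.5] 14.488080978393555 0.07797129656749398 235
side yellow [0.4598 0.2367] [46.5 48.1] 15.10854721069336 0.07839193228227442 216
side pink [0.4428 0.3019] [46.3 45.3] 14.488154411315918 0.07891403236261221 180
top blue [0.4937 0.098 ] [44.5 45.5] 15.459531784057617 0.07585354613442932 399
top green [0.4763 0.166 ] [43.6 45.5] 15.479576110839844 0.07573314724651316 384
top yellow [0.4607 0.2347] [45.9 45.7] 14.9271821975708 0.07589514741193684 392
top pink [0.4421 0.3014] [44.7 44.6] 15.005446434020996 0.07569449130285413 372
```

View pics/side9.png

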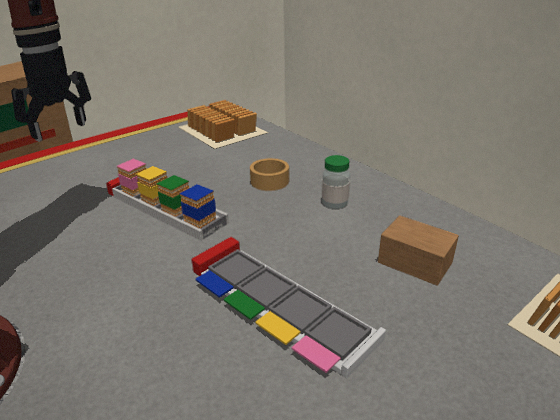

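The side view shows all four packs upright in the tray: pink by the red end at about (131,172), then yellow, green, and blue at (198,203). The rack is empty and the jar, tape and carton have not moved.

```bash
python3 -c "
from plant import bot
print(bot.finish_job())"
```

```text
the job is handed in; nothing more can be done
None
```

All four packs stand upright in the tray in reverse order (pink, yellow, green, blue from the tray's red end), within about 2 mm of their pocket centres; the jar, tape and carton look unmoved, and the job is handed in, though no verdict was returned.

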